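# Tip specimen blocks into the rinse bin

## Robot

A 6-joint arm with a two-finger parallel gripper is mounted at the origin on the work surface. World frame = base frame: x ahead of the robot, y to its left, z up, the work surface at z = 0. Lengths are in m, angles in degrees, forces in N, time in s.
With the tool pointing down it reaches from about 0.25 to 0.725 m from the base axis. Payload 9.7 kg.
Tool frame: the origin (TCP) lies at the very end of the fingers, on their centre line; the grasp point (between the pads) lies grasp_offset behind it (grasp_offset is the distance from the TCP to the grasp point, in m); z points along the fingers, y is the line along which they close (so a half turn about z gives the same grasp; the last joint's range is limited). The gripper opens to 85 mm and grips with 20 to 120 N. Pads are 22 mm wide; open, the fingers measure 114 mm over their backs; the gripper's body (76 mm by 85 mm) begins 54 mm behind the grasp point. The pads swing forward as they close: fully open they stand 13 mm farther back than shut.
Start: joints at [-72.078, 4.979, 10.078, 95.1, 0, 90], TCP at [0.169, -0.523, 0.231] pointing down, gripper open.
Joint ranges: [-179.16, 179.16], [-48.56, 103.87], [-65.8, 70.77], [-126.05, 130.52], [-82.76, 87.17], [-180, 180]. Speed limits (degrees/s): [127.2, 127.2, 147.25, 180, 180, 180].

## Interface

Orientations are given as [roll, pitch, yaw] about the fixed x, y, z axes, in that order (R = Rz(yaw) Ry(pitch) Rx(roll)).
In Python, from workcell import get_obs, camera, calibration, job_done, recognise, cut_out, mark_of, grasp_offset gives the robot as it stands.
- The arm moves only by the tool servo_tool, never from a script. Its argument "moves" is a list of rows, each a list of 3 entries, a list of its own where there are three numbers: the turn, a rotation vector about the tool's x, y, z in degrees, then the shift along the tool's x, y, z in m, then the opening in per cent of the stroke, from 0 (shut) to 100 (fully open). In form: [[[ax, ay, az], [x, y, z], claw], ...]. A call has 1 to 12 rows; each row shifts and turns the commanded pose from where the row before left it, along the tool's axes as they then stand; what a row does not reach is not made up. A row lasts 1/10 s, in which the tool goes at most 50 mm and 8.59 degrees, less where a joint would pass 70% of its speed; a pose out of reach is approached as far as the arm can. A call is refused whole if a number of a shift passes 0.05 or a number of a turn 8.59, either way. A call with a gripper value outside its range is refused whole. The fingers move at their own pace and stop on an object; "force" is the grip in N (left out, the last holds). Time passes only in rows, so rows that do not move let the fingers close. It gives the time, the measured TCP pose, the force, the opening and the grip force at its end, in the units of the state.
- get_obs(): the state, without advancing time (a new reading comes with each control period).
- camera(name): name is "scene" or "side" or "wrist"; returns (picture, depth): 384x512x3 uint8, red, green, blue; 384x512 float32, m along the optical axis (not along the pixel's ray), 0 where there is no reading.
- calibration(name): a dict with "camera_matrix" (3x3 intrinsics, pixels), "R" (3x3) and "t" (3): a world point X has camera coordinates R X + t. Camera axes: x right, y down, z forward; pixel columns grow to the right and rows downward; lengths in m; the calibration is good to about 2 mm. A picture is of the moment at which its call begins: read the wrist's pose just before it. calibration takes no time and is no camera call; for the wrist camera it gives the pose at the moment of the call.
- job_done(): hands the job in; it is judged then, once.
Trained networks look in the newest picture that a camera, given by its name, has taken for a name from the list of things; names that differ only in an ending like _2 or _b are one class to them, and where a whole thing is asked for, a point or a joint stands for the part that bears it (a point fixed in the world has none). Each returns a list of dicts, best first, with "score" (0 to 1); they miss things now and then, are a little off and sometimes report something else, mostly with a low value. They report only what shows in the picture. A call takes as long as a camera call. They do not tell look-alikes from the thing itself.
- recognise(name, camera): "xyz" ([x, y, z] in m, in the coordinates of the camera as it stood for that picture, good to about 4 mm: the middle of the surface that is visible of it).
- cut_out(name, camera): "mask" (384x512 bool, what is visible of it).
- mark_of(name, camera): "xyz" ([x, y, z] in m, in the coordinates of the camera as it stood for that picture, good to about 4 mm: a listed point, or the origin of a listed thing).
The state is a dict: "time": time; "q": joint angles; "qd": joint speeds; "joint_efforts": joint torques, N m; "ee_pos": TCP position; "tcp_rot": TCP orientation; "wrist_force": force on the tool from outside, world axes, zero at the start; "torque": the same for the moment, N m; "opening": finger opening in m; "grasp_force": force on a finger pad.
Only numpy, scipy, OpenCV 4.12 (cv2) and the standard library are available. Lean on these libraries where they do the work, as an engineer would, in place of code of your own. Each camera call takes 0.05 s, during which the arm holds its last target. There are 200 camera calls.

## Task

Move the finished specimen blocks from the paper pad to the rinse bin with the tipping rig: first swing the clamp lever open, slide the bin carriage along its rail until the side of the bin meets the white mark line, and clamp it again. Then set the steel tray level and put every block in it, and only when all of them lie in the level tray push the tray's front down so that they slide into the bin together. Finish with all the blocks in the bin, the tray pushed back level and the carriage still clamped at the mark, and leave the bottle, the dish and the scalpel where they are.

Things in the scene. Friction and masses are not known exactly. Their poses are not given: they have to be found in the camera images.
- rig: fixed tipping rig: grey base, two uprights, aluminium rail. Origin on the bench under the tray's pivot axis (180 mm up); x points away from the tray's outlet and the robot (yaw within 0.1 rad), y along rail and pivot axis. Bin carriage on the rail: bin centre at x = -120 mm, rail top 20 mm up, rail y = -365 to 160 mm, white mark line across it at y = 112 to 118 mm.
- tray (a joint): tilt of the tray, rad: 0 = level (at a stop), grows as the outlet (front, -x) end goes down, to 0.8 (stop). Stiff hinge (0.4 N m friction): it stays where it is left, and takes about 6 to 15 N on a tab. Starts partly tipped, 0.3 to 0.6.
- tray_floor (a point): point on the upper face of the polished steel tray's floor, above the pivot (8 mm over the axis when level); axes turn with the tray: x to the closed back, y across, z up. Floor from x = -80 mm (open outlet, no wall) to 104 mm (back wall), inner width 180 mm (y = -90 to 90); walls 6 mm thick, 30 mm high at sides and back. Blocks slide at tilts above about 0.5 rad.
- front_tab (a point): point on the upper face, 20 mm from the outer end, of the black push tab (40 mm along x, sticks out 70 mm, 8 mm thick) on the tray's +y side near the outlet: 58 mm in front of the pivot axis, 146 mm to +y, 16 mm above the axis when level. Pushing it down tips the tray. Moves and turns with the tray.
- back_tab (a point): point on the upper face, 20 mm from the outer end, of the like push tab on the tray's +y side: 75 mm behind the pivot axis, 146 mm to +y, 16 mm above the axis when level. Pushing it down levels the tray. Moves and turns with the tray.
- carriage (a joint): place of the bin carriage along the rail (rig's y), m: 0 = at the mark, where the outer face of the bin's +y wall (110 mm from its centre) meets the mark line, the bin straight below the tray's outlet; range -0.16 to 0.022; starts -0.12 to -0.06. Slides with about 3 N when the clamp is open and stays where it is left; held fast when the clamp is closed.
- bin_floor (a point): centre of the inner floor of the white bin on the carriage, 30 mm above the bench; axes parallel to the rig's. Inside 160 mm (x) by 208 mm (y); walls 5 to 6 mm thick and 70 mm (the two y walls) and 100 mm (the two x walls) high above this floor.
- fin (a point): grip point of the upright aluminium fin on the bin's +y wall, for sliding the carriage: 10 mm thick (y), 40 mm wide (x); its top is 17 mm above this point, the bin's wall top 23 mm below. Point at rig x = -145 mm, y = 107 mm plus the carriage's value, 123 mm above the bench.
- clamp (a joint): clamp lever on the carriage, rad: 0 = locked (leans 0.5 rad towards the robot, rig's -x), 1.0 = open (leans 0.5 rad to the rig's +x); free of the rail above 0.7. Stays where it is left; takes up to about 10 N at its handle.
- clamp_handle (a point): point on the lever's round black handle (18 mm thick, 62 mm long, from 38 mm below this point to 24 mm past it). The lever turns about an axis along the rig's y, 98 mm below this point along the lever, at rig x = -100 mm, height 39 mm; it stands at the -y side of the bin (rig y = -168 mm plus the carriage's value).
- pad: fixed white paper pad on the bench, 250 x 220 x 3 mm; origin at the centre of its underside.
- block0_c (a point): loose solid aluminium specimen block, 70 x 32 x 30 mm (its own x, y, z), 0.18 kg (varies), with a flat black spot on top and a thin dark band round one end; this point is its centre. Lies flat on the pad at the start (centre 15 mm above the pad's top). Two to four of the four blocks are there; the others are absent.
- block1_c (a point): loose solid aluminium specimen block, 70 x 32 x 30 mm (its own x, y, z), 0.18 kg (varies), with a flat black spot on top and a thin dark band round one end; this point is its centre. Lies flat on the pad at the start (centre 15 mm above the pad's top). Two to four of the four blocks are there; the others are absent.
- block2_c (a point): loose solid aluminium specimen block, 70 x 32 x 30 mm (its own x, y, z), 0.18 kg (varies), with a flat black spot on top and a thin dark band round one end; this point is its centre. Lies flat on the pad at the start (centre 15 mm above the pad's top). Two to four of the four blocks are there; the others are absent.
- block3_c (a point): loose solid aluminium specimen block, 70 x 32 x 30 mm (its own x, y, z), 0.18 kg (varies), with a flat black spot on top and a thin dark band round one end; this point is its centre. Lies flat on the pad at the start (centre 15 mm above the pad's top). Two to four of the four blocks are there; the others are absent.
- bottle: amber bottle, 64 mm across, 150 mm high; origin under its centre. Leave alone.
- dish: round glass dish, 90 mm across, 18 mm high; origin under its centre. Leave alone.
- scalpel: scalpel, about 160 mm long, 6 mm thick, lying on the bench; origin under the middle of its handle. Leave alone.
Mind the look-alikes: they are no part of the job. Leave any orange or red look-alike of the part that bears block2_c alone. Leave any yellow look-alike of the part that bears block1_c alone.

How it is judged:
By the outcome, as a careful person would: the job done as asked, in the order asked, and still so for the second after the job is handed in, with the robot touching nothing.
Of block0, block1, block2, block3 only 2 to 4 are there at a start; the rules pass over those that are not, and their reading is None.
At some moment in a run one of block0, block1, block2, block3 may be knocked a few centimetres aside while the robot is not near it.
Once in a run the grip may slacken for a moment while it holds something.
It also fails if it takes over 210 s, if anything falls off the work surface, if the arm or the gripper's body presses on something with over 40 N, if the wrist force passes 120 N, or if a joint passes its speed limit or range.

## Working session

There is one attempt and no reset: what is moved stays moved. The work goes in short steps, Python scripts to look and compute and a tool call to move; the robot and the scene stay as the last step left them, time stands still between calls to the robot, and variables do not carry over. Pictures are saved under pics/ and viewed, at most 14 in all, crops included, and the job is handed in when it is done.

Besides the shell and the picture viewer there is one more tool, called after "Call:" as a command line: name --argument value ..., lists and objects as JSON in quotes. servo_tool: Moves the arm, as the interface text tells. Its arguments: {"type":"object","properties":{"moves":{"type":"array"},"force":{"type":"number"}},"required":["moves"]}

```bash
mkdir -p pics; ls; cat > h.py <<'E'
import numpy as np, cv2
from workcell import *
from scipy.spatial.transform import Rotation as Rot
def w(cam,p):
    c=calibration(cam); return np.array(c["R"]).T@(np.array(p)-np.array(c["t"]))
def pix(cam,X):
    c=calibration(cam); p=np.array(c["R"])@np.array(X)+np.array(c["t"]); q=np.array(c["camera_matrix"])@p; return q[:2]/q[2]
def save(n,im): cv2.imwrite("pics/"+n+".png",im[:,:,::-1])
def marks(names,cam,k=3,fn=mark_of):
    for n in names:
        for d in fn(n,cam)[:k]:
            X=w(cam,d["xyz"]); print(cam,n,round(d["score"],2),X.round(3),pix(cam,X).round())
def st():
    o=get_obs(); print({k:np.round(o[k],3) for k in("time","ee_pos","tcp_rot","wrist_force","opening","grasp_force","q")})
E
python3 - <<'E'
from h import *
st(); print(grasp_offset() if callable(grasp_offset) else grasp_offset)
a,_=camera("scene"); b,_=camera("side"); save("scene",a); save("side",b)
for c in("scene","side"):
    marks(["rig","tray_floor","front_tab","back_tab","bin_floor","fin","clamp_handle","pad"],c,1)
    marks(["block0_c"],c,8)
    marks(["bottle","dish","scalpel"],c,1)
st()
E
```

```text
pics
{'time': np.float64(0.0), 'ee_pos': array([ 0.169, -0.523,  0.231]), 'tcp_rot': array([-179.926,   -0.   ,   17.923]), 'wrist_force': array([-0.191,  0.491, -0.438]), 'opening': np.float64(0.085), 'grasp_force': np.float64(0.0), 'q': array([-72.077,   5.008,  10.034,  95.1  ,   0.   ,  90.   ])}
0.0187
scene rig 0.94 [ 0.624 -0.074  0.   ] [258. 293.]
scene tray_floor 0.77 [ 0.622 -0.08   0.185] [253. 250.]
scene front_tab 0.59 [0.573 0.074 0.177] [277. 204.]
scene bin_floor 0.91 [ 0.503 -0.163  0.033] [198. 284.]
scene fin 0.91 [ 0.481 -0.05   0.119] [219. 231.]
scene clamp_handle 0.56 [ 0.469 -0.328  0.127] [130. 303.]
scene pad 0.72 [0.515 0.307 0.001] [308. 191.]
scene bottle 0.87 [ 0.687 -0.313 -0.002] [212. 383.]
scene dish 0.87 [0.731 0.149 0.001] [340. 258.]
scene scalpel 0.56 [0.302 0.322 0.002] [259. 161.]
side rig 0.7 [ 0.623 -0.075 -0.003] [270. 181.]
side tray_floor 0.64 [ 0.624 -0.078  0.185] [269. 132.]
side front_tab 0.86 [0.574 0.076 0.177] [248. 162.]
side back_tab 0.91 [0.702 0.069 0.216] [216. 134.]
side bin_floor 0.93 [ 0.5   -0.159  0.027] [316. 176.]
side fin 0.67 [ 0.484 -0.058  0.125] [302. 167.]
side clamp_handle 0.44 [ 0.469 -0.328  0.128] [355. 131.]
side pad 0.76 [ 0.517  0.311 -0.001] [208. 262.]
side dish 0.84 [0.735 0.155 0.003] [195. 200.]
side scalpel 0.52 [ 0.305  0.323 -0.002] [266. 307.]
{'time': np.float64(1.3), 'ee_pos': array([ 0.169, -0.523,  0.231]), 'tcp_rot': array([ 1.79999e+02, -1.00000e-03,  1.79220e+01]), 'wrist_force': array([-0.532, -0.607, -1.188]), 'opening': np.float64(0.086), 'grasp_force': np.float64(0.0), 'q': array([-7.2079e+01,  4.9780e+00,  1.0080e+01,  9.5100e+01,  1.0000e-03,
        8.9999e+01])}
```

View pics/scene.png

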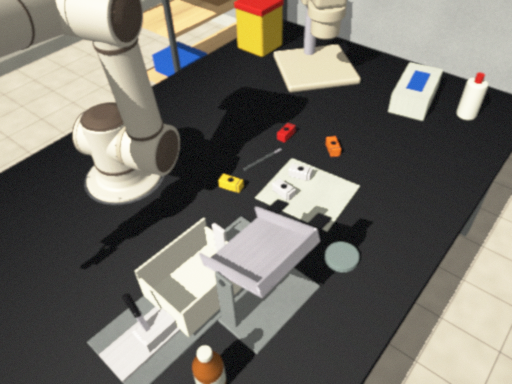

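View pics/side.png

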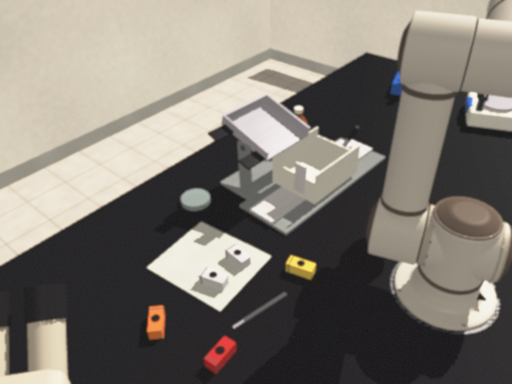

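```bash
python3 - <<'E'
from h import *
for c in("scene","side"):
    for i in range(4): marks([f"block{i}_c"],c,6)
    marks(["block1_c"],c,6,recognise)
E
```

```text
scene block1_c 0.62 [0.308 0.173 0.016] [230. 183.]
scene block1_c 0.55 [0.454 0.252 0.017] [282. 189.]
scene block2_c 0.6 [0.463 0.529 0.014] [333. 146.]
scene block2_c 0.59 [0.453 0.349 0.017] [300. 172.]
scene block2_c 0.52 [0.286 0.49  0.012] [285. 132.]
scene block1_c 0.68 [0.46  0.241 0.032] [281. 189.]
scene block1_c 0.66 [0.315 0.162 0.031] [229. 183.]
side block1_c 0.87 [0.312 0.181 0.015] [299. 267.]
side block1_c 0.77 [0.461 0.258 0.014] [236. 257.]
side block2_c 0.61 [0.294 0.493 0.01 ] [219. 354.]
side block2_c 0.58 [0.452 0.353 0.014] [213. 280.]
side block2_c 0.58 [0.466 0.529 0.013] [156. 322.]
side block1_c 0.94 [0.456 0.264 0.028] [236. 256.]
side block1_c 0.9 [0.307 0.186 0.031] [300. 265.]
side block1_c 0.71 [ 0.478 -0.326  0.109] [352. 135.]
```

Scene: rig centre (258,293), two plain blocks on the pad at (282,189) and (300,172). The look-alikes are yellow (230,183), red (285,132) and orange (333,146). In the side view the same two plain blocks are at (236,257) and (213,280), and the rest of the pad is empty, so only two blocks are there.

```bash
cat >> h.py <<'E'
from scipy.optimize import least_squares
def rigpts(p):
    x,y,th,t,c=p; T=lambda a,b,h:(a*np.cos(t)-h*np.sin(t),b,.18+a*np.sin(t)+h*np.cos(t))
    P={"rig":(0,0,0),"tray_floor":T(0,0,.008),"front_tab":T(-.058,.146,.016),"back_tab":T(.075,.146,.016),
       "bin_floor":(-.12,c,.03),"fin":(-.145,.107+c,.123)}
    C,S=np.cos(th),np.sin(th)
    return {k:np.array([x+C*a-S*b,y+S*a+C*b,h]) for k,(a,b,h) in P.items()}
def fit(obs):
    f=lambda p:np.concatenate([(rigpts(p)[n]-X)*1e3 for n,X in obs])
    r=least_squares(f,[.62,-.07,0,.4,-.09],loss="soft_l1",f_scale=4); print(r.x.round(4)); print(r.fun.reshape(-1,3).round(1)); return r.x
E
cat > rigfit.py <<'E'
from h import *
O=[]
for c in("scene","side"):
    camera(c)
    for n in rigpts(np.zeros(5)):
        for d in mark_of(n,c)[:1]:
            if d["score"]>.4: O.append((n,w(c,d["xyz"])))
p=fit(O); np.save("rig.npy",p)
E
python3 rigfit.py
cat >> h.py <<'E'
def rig():
    return np.load("rig.npy")
def toworld(a,b):
    x,y,th=rig()[:3]; return np.array([x+np.cos(th)*a-np.sin(th)*b,y+np.sin(th)*a+np.cos(th)*b])
def torig(X):
    x,y,th=rig()[:3]; d=np.array(X)[:2]-[x,y]; return np.array([np.cos(th)*d[0]+np.sin(th)*d[1],-np.sin(th)*d[0]+np.cos(th)*d[1]])
def go(xy,z=None,yaw=None):
    "shift in tool axes (after turn) to world xy,z"
    o=get_obs(); R=Rot.from_euler("xyz",o["tcp_rot"],degrees=True); d=np.array([*xy,o["ee_pos"][2] if z is None else z])-o["ee_pos"]
    yc=o["tcp_rot"][2]; yaw=yc if yaw is None else yaw
    T=Rot.from_euler("xyz",[180,0,yaw],degrees=True)
    print("turn",(R.inv()*T).as_rotvec(degrees=True).round(2),"shift after turn",T.inv().apply(d).round(4), "shift before", R.inv().apply(d).round(4),"rigpos",torig(o["ee_pos"]).round(4))
E
python3 -c "
from h import *
print(np.degrees(rig()[2])); go(toworld(-.25,-.27),.25,np.degrees(rig()[2]))"
```

```text
[ 0.6259 -0.0756 -0.0478  0.2913 -0.0917]
[[-1.8 -2.4  2. ]
 [ 0.2  2.2  1.3]
 [ 4.3  3.9 -1.3]
 [ 3.1  4.2 -0.8]
 [-0.9 -0.9 -2.3]
 [ 1.2  0.4  0.8]
 [ 2.1 -1.3  4.5]
 [-3.7 -0.7  1.1]
 [-1.8 -4.4  1.2]
 [-2.4 -0.6  0.6]
 [ 1.6  1.5  1.8]
 [-1.1 -0.9 -2.6]]
-2.73827496148883
turn [ 0.   -0.   20.66] shift after turn [ 0.1848 -0.199  -0.0187] shift before [ 0.2431 -0.121  -0.0187] rigpos [-0.4348 -0.469 ]
```

Call:
servo_tool --moves '[[[0,0,6.9],[0,0,0],100],[[0,0,6.9],[0,0,0],100],[[0,0,6.9],[0,0,0],100],[[0,0,0],[0.037,-0.04,-0.01],50],[[0,0,0],[0.037,-0.04,-0.01],0],[[0,0,0],[0.037,-0.04,0],0],[[0,0,0],[0.037,-0.04,0],0],[[0,0,0],[0.037,-0.039,0],0],[[0,0,0],[0,0,0],0],[[0,0,0],[0,0,0],0]]'

```text
time: 3.5
ee_pos: [0.3478, -0.349, 0.2495]
tcp_rot: [180.0, -0.0, -2.6]
wrist_force: [-1.6, -0.4, 0.1]
opening: -0.0001
grasp_force: 0.0
```

```bash
python3 - <<'E'
from h import *
st(); a,d=camera("wrist"); save("w1",a); marks(["clamp_handle","fin","bin_floor","rig"],"wrist",2)
for d in mark_of("clamp_handle","wrist")[:1]: print(torig(w("wrist",d["xyz"])))
print(torig(get_obs()["ee_pos"]))
E
```

```text
{'time': np.float64(3.5), 'ee_pos': array([ 0.348, -0.349,  0.249]), 'tcp_rot': array([ 1.79981e+02, -5.00000e-03, -2.60800e+00]), 'wrist_force': array([-1.62 , -0.368,  0.126]), 'opening': np.float64(-0.0), 'grasp_force': np.float64(0.0), 'q': array([-4.50960e+01, -2.45000e+00,  4.54900e+00,  9.69830e+01,
       -1.00000e-02,  1.37512e+02])}
wrist clamp_handle 0.89 [ 0.472 -0.329  0.126] [218.  40.]
wrist bin_floor 0.93 [ 0.501 -0.161  0.03 ] [74. 35.]
[-0.14218814 -0.26095653]
[-0.26627744 -0.28807377]
```

View pics/w1.png

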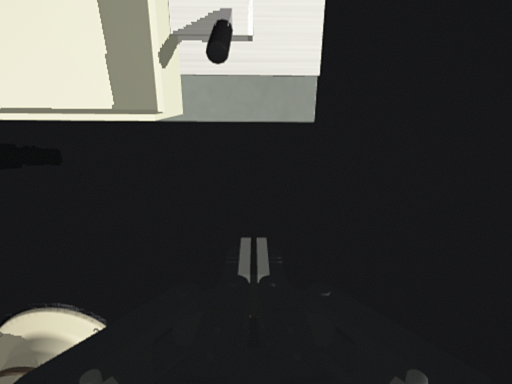

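Handle at (218,40) in the wrist picture, clear of the bin wall. I descend in front of it and push it open.

Call:
servo_tool --moves '[[[0,0,0],[0,-0.027,0.03],0],[[0,0,0],[0,0,0.04],0],[[0,0,0],[0,0,0.04],0],[[0,0,0],[0,0,0.04],0],[[0,0,0],[0.03,0,0],0],[[0,0,0],[0.03,0,0],0],[[0,0,0],[0.02,0,0],0],[[0,0,0],[0.02,0,0],0],[[0,0,0],[0.02,0,0],0],[[0,0,0],[0.02,0,0],0],[[0,0,0],[0,0,0],0]]'

```text
time: 4.9
ee_pos: [0.4891, -0.3303, 0.0987]
tcp_rot: [-180.0, 0.0, -2.8]
wrist_force: [-0.3, -0.1, -0.7]
opening: 0.0
grasp_force: 0.0
```

```bash
python3 - <<'E'
from h import *
print(torig(get_obs()["ee_pos"]),get_obs()["wrist_force"])
E
```

```text
[-0.12450738 -0.26088198] [-0.26745065 -0.06998328 -0.71349882]
```

Call:
servo_tool --moves '[[[0,0,0],[0.015,0,0],0],[[0,0,0],[0.015,0,0],0],[[0,0,0],[0.01,0,0],0],[[0,0,0],[0.005,0,0],0]]'

```text
time: 5.3
ee_pos: [0.5302, -0.3321, 0.0987]
tcp_rot: [-180.0, 0.4, -2.9]
wrist_force: [-26.5, 0.2, 8.5]
opening: 0.0003
grasp_force: 13.7
```

```bash
python3 - <<'E'
from h import *
print(torig(get_obs()["ee_pos"]),get_obs()["wrist_force"])
a,d=camera("scene"); save("s2",a[180:384,60:360]); marks(["clamp_handle"],"scene",2)
a,d=camera("side"); marks(["clamp_handle"],"side",2)
a,d=camera("wrist"); marks(["clamp_handle"],"wrist",2)
E
```

```text
[-0.08337671 -0.26074881] [-26.4972049    0.24686262   8.49983159]
scene clamp_handle 0.69 [ 0.559 -0.331  0.124] [156. 327.]
side clamp_handle 0.6 [ 0.627 -0.077  0.185] [269. 131.]
side clamp_handle 0.5 [ 0.563 -0.33   0.129] [331. 122.]
wrist clamp_handle 0.91 [ 0.565 -0.333  0.128] [247. 210.]
```

Call:
servo_tool --moves '[[[0,0,0],[-0.03,0,0],0],[[0,0,0],[-0.03,0,-0.03],0],[[0,0,0],[0,0,-0.04],0],[[0,0,0],[0,0,-0.04],20],[[0,0,0],[0,-0.03,0],40],[[0,0,0],[0,-0.04,0],50],[[0,0,0],[0,-0.04,0],50],[[0,0,0],[0,-0.04,0],50],[[0,0,0],[0,-0.04,0],50],[[0,0,0],[0,-0.04,0],50],[[0,0,0],[0,-0.02,0],50],[[0,0,0],[0,0,0],50]]'

```text
time: 6.8
ee_pos: [0.4849, -0.0775, 0.2097]
tcp_rot: [-180.0, -0.0, -2.6]
wrist_force: [-0.3, -0.2, 0.6]
opening: 0.0426
grasp_force: 0.0
```

```bash
python3 - <<'E'
from h import *
st(); a,d=camera("wrist"); save("w2",a); marks(["fin","bin_floor","front_tab"],"wrist",2)
for d in mark_of("fin","wrist")[:1]: print(torig(w("wrist",d["xyz"])))
print(torig(get_obs()["ee_pos"]))
E
```

```text
{'time': np.float64(6.8), 'ee_pos': array([ 0.485, -0.077,  0.21 ]), 'tcp_rot': array([-1.79982e+02, -4.00000e-02, -2.62900e+00]), 'wrist_force': array([-0.297, -0.224,  0.637]), 'opening': np.float64(0.043), 'grasp_force': np.float64(0.0), 'q': array([-9.08900e+00, -3.52200e+00, -9.11000e-01,  9.25740e+01,
        2.20000e-02,  1.73541e+02])}
wrist fin 0.88 [ 0.482 -0.051  0.12 ] [219. 202.]
wrist bin_floor 0.58 [ 0.503 -0.165  0.029] [327. 152.]
[-0.14488792  0.01654582]
[-0.14043788 -0.01135434]
```

View pics/w2.png

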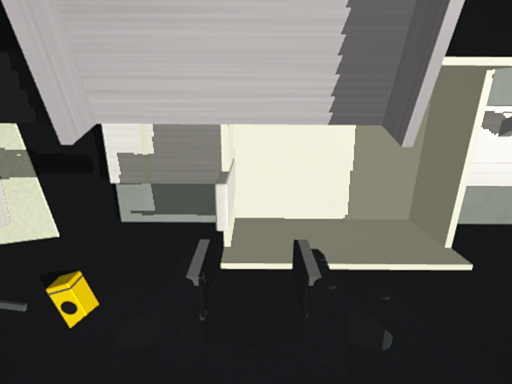

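Fin at (226,200), below the tray's outlet edge. The last joint is near its limit, so I turn the gripper half round.

Call:
servo_tool --moves '[[[0,0,-8.5],[0,0,0],50],[[0,0,-8.5],[0,0,0],50],[[0,0,-8.5],[0,0,0],50],[[0,0,-8.5],[0,0,0],50],[[0,0,-8.5],[0,0,0],50],[[0,0,-8.5],[0,0,0],50],[[0,0,-8.5],[0,0,0],50],[[0,0,-8.5],[0,0,0],50],[[0,0,-8.5],[0,0,0],50],[[0,0,-8.5],[0,0,0],50],[[0,0,-8.5],[0,0,0],50]]'

```text
time: 8.15
ee_pos: [0.4852, -0.0803, 0.2092]
tcp_rot: [-180.0, 0.0, 91.0]
wrist_force: [0.1, -0.5, -0.3]
opening: 0.0425
grasp_force: 0.0
```

Call:
servo_tool --moves '[[[0,0,-8.5],[0,0,0],50],[[0,0,-8.5],[0,0,0],50],[[0,0,-8.5],[0,0,0],50],[[0,0,-8.5],[0,0,0],50],[[0,0,-8.5],[0,0,0],50],[[0,0,-8.5],[0,0,0],50],[[0,0,-8.5],[0,0,0],50],[[0,0,-8.5],[0,0,0],50],[[0,0,-8.5],[0,0,0],50],[[0,0,-8.5],[0,0,0],50],[[0,0,0],[0,0,0],50]]'

```text
time: 9.25
ee_pos: [0.4852, -0.0802, 0.2092]
tcp_rot: [-180.0, -0.0, 175.8]
wrist_force: [-1.1, 0.4, 0.1]
opening: 0.0426
grasp_force: 0.0
```

```bash
python3 - <<'E'
from h import *
st(); go(toworld(-.15,.016),.112,177.3)
camera("wrist"); marks(["fin"],"wrist",1)
E
```

```text
{'time': np.float64(9.25), 'ee_pos': array([ 0.485, -0.08 ,  0.209]), 'tcp_rot': array([-1.79998e+02, -1.10000e-02,  1.75767e+02]), 'wrist_force': array([-1.124,  0.387,  0.099]), 'opening': np.float64(0.043), 'grasp_force': np.float64(0.0), 'q': array([-9.3790e+00, -3.3910e+00, -8.3600e-01,  9.2565e+01, -3.0000e-03,
       -5.1460e+00])}
turn [-0.   -0.01 -1.53] shift after turn [0.0096 0.0272 0.0972] shift before [0.0103 0.027  0.0972] rigpos [-0.1404 -0.0112]
wrist fin 0.75 [ 0.482 -0.053  0.122] [287. 195.]
```

Call:
servo_tool --moves '[[[0,0,-1.5],[0.01,0.027,0],50],[[0,0,0],[0,0,0.025],50],[[0,0,0],[0,0,0.025],50],[[0,0,0],[0,0,0.025],50],[[0,0,0],[0,0,0.022],50],[[0,0,0],[0,0,0],0],[[0,0,0],[0,0,0],0],[[0,0,0],[0,0,0],0],[[0,0,0],[0,0,0],0],[[0,0,0],[0,0,0],0]]' --force 50

```text
time: 10.35
ee_pos: [0.4776, -0.0518, 0.1134]
tcp_rot: [-180.0, 0.1, 177.2]
wrist_force: [-1.8, -2.0, 3.9]
opening: 0.009
grasp_force: 52.2
```

```bash
python3 - <<'E'
from h import *
st(); print(torig(get_obs()["ee_pos"]))
E
```

```text
{'time': np.float64(10.35), 'ee_pos': array([ 0.478, -0.052,  0.113]), 'tcp_rot': array([-1.79977e+02,  6.40000e-02,  1.77180e+02]), 'wrist_force': array([-1.823, -2.016,  3.913]), 'opening': np.float64(0.009), 'grasp_force': np.float64(52.247), 'q': array([-6.1780e+00, -5.3220e+00, -1.3221e+01,  8.2035e+01, -1.9000e-02,
       -3.3580e+00])}
[-0.14933385  0.01673702]
```

Call:
servo_tool --moves '[[[0,0,0],[0,0.012,0],0],[[0,0,0],[0,0.012,0],0],[[0,0,0],[0,0.012,0],0],[[0,0,0],[0,0.012,0],0],[[0,0,0],[0,0.012,0],0],[[0,0,0],[0,0.012,0],0],[[0,0,0],[0,0.01,0],0],[[0,0,0],[0,0,0],0]]'

```text
time: 11.15
ee_pos: [0.482, 0.032, 0.1134]
tcp_rot: [179.9, 0.1, 177.3]
wrist_force: [-1.2, 2.2, 5.0]
opening: 0.0087
grasp_force: 52.4
```

```bash
python3 - <<'E'
from h import *
st(); print(torig(get_obs()["ee_pos"]))
for c in ("side","scene","wrist"):
    a,d=camera(c); np.save(c+"_d.npy",d); save("c_"+c,a)
    print(c,pix(c,[*toworld(-.145,.115),.02]),pix(c,[*toworld(-.205,.115),.02]),pix(c,[*toworld(-.12,.115),.02]))
a=cv2.imread("pics/c_side.png"); b=cv2.imread("pics/c_wrist.png")
x,y=pix("side",[*toworld(-.145,.115),.02]).astype(int)
q=cv2.resize(a[max(0,y-45):y+45,x-60:x+60],None,fx=6,fy=6,interpolation=cv2.INTER_CUBIC)
cv2.imwrite("pics/c1.png",q); print(x-60,y-45)
E
```

```text
{'time': np.float64(11.15), 'ee_pos': array([0.482, 0.032, 0.113]), 'tcp_rot': array([1.79919e+02, 1.20000e-01, 1.77287e+02]), 'wrist_force': array([-1.177,  2.225,  4.978]), 'opening': np.float64(0.009), 'grasp_force': np.float64(52.444), 'q': array([ 3.7610e+00, -5.0180e+00, -1.2942e+01,  8.1948e+01,  6.7000e-02,
        6.4740e+00])}
[-0.1489347   0.10065657]
side [278.80116042 211.689105  ] [294.42591155 220.74635928] [272.51084813 208.04277761]
scene [247.07554538 234.0843043 ] [231.86941225 223.53854923] [253.61740845 238.62121614]
wrist [272.18581164 201.97543383] [273.67539306 131.39116867] [271.62980137 228.32214836]
218 166
```

View pics/c1.png

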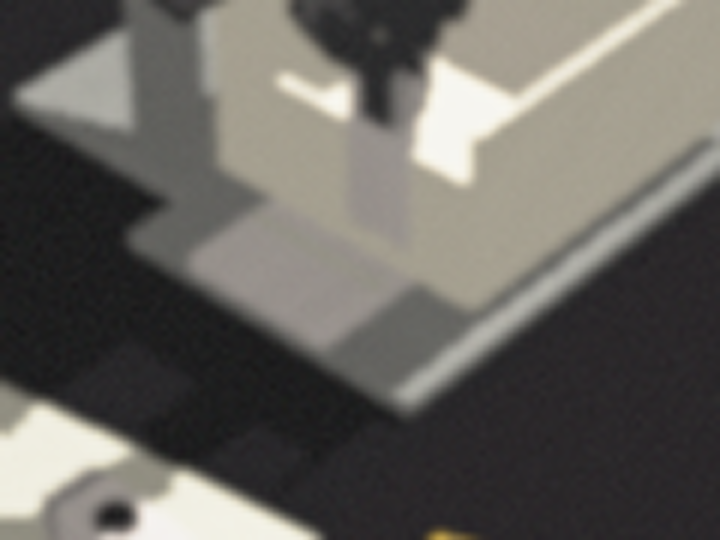

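The side crop shows the bin wall over the rail, but the mark line does not stand out. I'll check the wrist views.

```bash
python3 - <<'E'
import cv2,numpy as np
a=cv2.imread("pics/c_wrist.png")[60:320,180:400]; b=cv2.imread("pics/side.png")[170:230,230:330]
a=cv2.resize(a,None,fx=2,fy=2); b=cv2.resize(b,(340,204),interpolation=cv2.INTER_CUBIC)
c=cv2.resize(cv2.imread("pics/w2.png")[100:240,90:250],(340,298))
o=np.zeros((520,780,3),np.uint8); o[:,:440]=a; o[:204,440:]=b; o[210:508,440:]=c
cv2.imwrite("pics/c2.png",o)
E
```

```text
(no output)
```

View pics/c2.png

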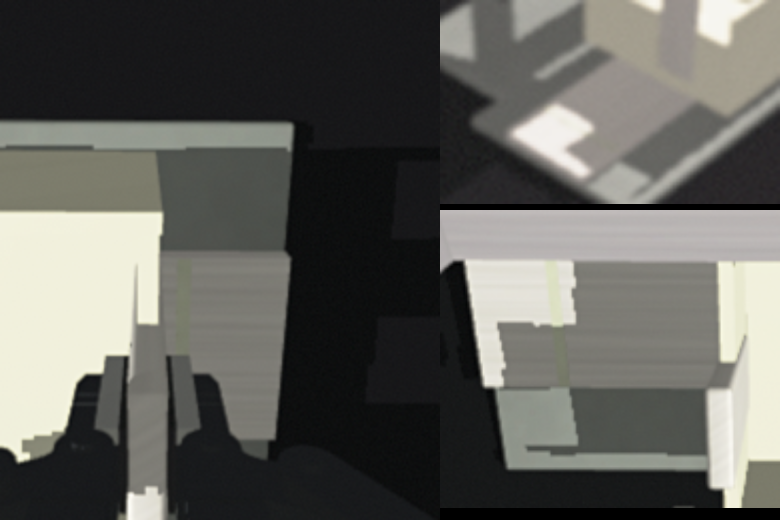

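Mark line at wrist pixel cols 268–275, agreeing with the fit; the bin wall (col 260) is about 7 mm short of it.

Call:
servo_tool --moves '[[[0,0,0],[0,0.004,0],0],[[0,0,0],[0,0.003,0],0],[[0,0,0],[0,0,0],0],[[0,0,0],[0,0,0],0]]'

```text
time: 11.7
ee_pos: [0.4823, 0.0381, 0.1134]
tcp_rot: [179.9, 0.1, 177.2]
wrist_force: [-0.9, 1.2, 5.6]
opening: 0.0091
grasp_force: 52.5
```

```bash
python3 - <<'E'
from h import *
print(torig(get_obs()["ee_pos"]),get_obs()["wrist_force"])
a,d=camera("wrist"); g=cv2.cvtColor(a,cv2.COLOR_RGB2HSV)
for r in (195,210): print(a[r,255:285].tolist())
np.save("t.npy",d); print([d[r,255:285].round(3).tolist() for r in (195,)])
E
```

```text
[-0.14890129  0.106723  ] [-0.86489599  1.22705139  5.63911347]
[[241, 240, 220], [242, 241, 222], [244, 243, 224], [240, 239, 213], [176, 174, 154], [115, 114, 106], [117, 120, 105], [115, 119, 103], [118, 122, 105], [118, 121, 104], [119, 122, 104], [118, 122, 104], [120, 122, 107], [124, 124, 115], [129, 128, 121], [128, 127, 120], [128, 126, 119], [128, 127, 120], [128, 127, 119], [129, 127, 119], [128, 126, 119], [129, 127, 120], [129, 127, 120], [128, 127, 120], [128, 127, 119], [128, 126, 120], [129, 128, 120], [129, 127, 120], [127, 126, 120], [128, 126, 121]]
[[241, 240, 220], [242, 241, 222], [245, 244, 225], [239, 238, 209], [146, 145, 131], [108, 108, 101], [114, 116, 103], [122, 125, 107], [123, 125, 108], [122, 125, 107], [121, 124, 106], [121, 125, 107], [121, 122, 108], [123, 122, 116], [122, 121, 113], [122, 123, 115], [122, 121, 113], [122, 122, 114], [123, 121, 114], [122, 122, 113], [123, 122, 114], [122, 122, 114], [122, 121, 114], [123, 122, 114], [122, 121, 114], [122, 122, 114], [122, 121, 114], [123, 122, 115], [121, 121, 113], [123, 122, 114]]
[[0.16500000655651093, 0.164000004529953, 0.164000004529953, 0.164000004529953, 0.16500000655651093, 0.22200000286102295, 0.24799999594688416, 0.24799999594688416, 0.24799999594688416, 0.24899999797344208, 0.24799999594688416, 0.24799999594688416, 0.24799999594688416, 0.25, 0.24799999594688416, 0.24899999797344208, 0.24899999797344208, 0.24899999797344208, 0.24899999797344208, 0.25, 0.24899999797344208, 0.25, 0.24899999797344208, 0.24899999797344208, 0.24899999797344208, 0.24899999797344208, 0.24799999594688416, 0.24899999797344208, 0.24899999797344208, 0.24899999797344208]]
```

Bin wall edge (col 260) now meets the line (261–267). I release and move to the clamp.

Call:
servo_tool --moves '[[[0,0,0],[0,0,0],40],[[0,0,0],[0,0,0],40],[[0,0,0],[0,0,0],40],[[0,0,0],[0,0,-0.02],40],[[0,0,0],[0,0,-0.04],40],[[0,0,0],[0,0,-0.04],40],[[0,0,0],[0,0,-0.04],20],[[0,0,0],[0,-0.03,0],0],[[0,0,0],[0,-0.04,0],0],[[0,0,0],[0,-0.04,0],0],[[0,0,0],[0,-0.04,0],0],[[0,0,0],[0,-0.04,0],0]]'

```text
time: 12.95
ee_pos: [0.4721, -0.1539, 0.2524]
tcp_rot: [180.0, 0.0, 177.2]
wrist_force: [1.0, 0.6, -0.6]
opening: -0.0002
grasp_force: 0.0
```

```bash
python3 - <<'E'
from h import *
st(); print(torig(get_obs()["ee_pos"]))
def cloud(c):
    a,d=camera(c); k=calibration(c); K=np.array(k["camera_matrix"]); v,u=np.mgrid[:384,:512]
    P=np.stack([(u-K[0,2])/K[0,0]*d,(v-K[1,2])/K[1,1]*d,d],-1)[d>0]; X=(P-k["t"])@np.array(k["R"])
    r=np.array(rig()); C,S=np.cos(r[2]),np.sin(r[2]); e=X[:,:2]-r[:2]
    return np.c_[C*e[:,0]+S*e[:,1],-S*e[:,0]+C*e[:,1],X[:,2]]
for c in("scene","side","wrist"):
    p=cloud(c)
    for s in(-1,1):
        m=(abs(p[:,0])<.06)&(s*p[:,1]>.1)&(s*p[:,1]<.18)&(p[:,2]>.06)&(p[:,2]<.24)
        if m.sum()>5: print(c,s,m.sum(),np.percentile(p[m],[2,25,50,75,98],axis=0).round(3).tolist())
    m=(abs(p[:,0]+.05)<.06)&(abs(p[:,1]+.168)<.03)&(p[:,2]>.07)&(p[:,2]<.16); print(c,"handle",m.sum(),np.percentile(p[m],[5,50,95],axis=0).round(3).tolist() if m.sum() else 0)
marks(["clamp_handle"],"wrist",1)
E
```

```text
{'time': np.float64(12.95), 'ee_pos': array([ 0.472, -0.154,  0.252]), 'tcp_rot': array([1.79998e+02, 1.60000e-02, 1.77234e+02]), 'wrist_force': array([ 0.976,  0.576, -0.643]), 'opening': np.float64(-0.0), 'grasp_force': np.float64(0.0), 'q': array([-1.8059e+01, -1.8430e+00,  5.4620e+00,  9.7290e+01,  6.0000e-03,
       -1.5294e+01])}
[-0.14986959 -0.08553774]
scene -1 811 [[-0.056, -0.178, 0.063], [-0.036, -0.11, 0.095], [-0.006, -0.109, 0.129], [0.012, -0.108, 0.16], [0.025, -0.102, 0.193]]
scene 1 188 [[-0.059, 0.115, 0.177], [-0.05, 0.128, 0.18], [-0.041, 0.139, 0.183], [0.052, 0.152, 0.213], [0.059, 0.163, 0.216]]
scene handle 121 [[-0.082, -0.179, 0.076], [-0.049, -0.176, 0.136], [-0.038, -0.166, 0.149]]
side -1 129 [[-0.06, -0.174, 0.065], [-0.055, -0.161, 0.085], [-0.048, -0.107, 0.101], [-0.042, -0.104, 0.133], [-0.037, -0.101, 0.148]]
side 1 670 [[-0.059, 0.102, 0.063], [-0.043, 0.107, 0.094], [-0.011, 0.109, 0.164], [0.014, 0.116, 0.182], [0.058, 0.165, 0.214]]
side handle 147 [[-0.086, -0.174, 0.074], [-0.066, -0.164, 0.11], [-0.045, -0.158, 0.145]]
wrist -1 313 [[-0.06, -0.176, 0.118], [-0.057, -0.171, 0.13], [-0.055, -0.167, 0.135], [-0.052, -0.162, 0.139], [-0.049, -0.159, 0.145]]
wrist 1 1288 [[-0.06, 0.101, 0.064], [-0.054, 0.104, 0.094], [-0.049, 0.12, 0.18], [-0.043, 0.131, 0.182], [-0.037, 0.141, 0.185]]
wrist handle 982 [[-0.087, -0.175, 0.075], [-0.066, -0.167, 0.114], [-0.052, -0.16, 0.141]]
wrist clamp_handle 0.63 [ 0.567 -0.24   0.13 ] [177. 277.]
```

Call:
servo_tool --moves '[[[0,0,0],[0,-0.043,0],0],[[0,0,0],[0,-0.043,0],0],[[0,0,0],[-0.035,0,0],0],[[0,0,0],[-0.035,0,0],0],[[0,0,0],[-0.035,0,0],0],[[0,0,0],[-0.04,0,0],0],[[0,0,0],[0,0,0.035],0],[[0,0,0],[0,0,0.035],0],[[0,0,0],[0,0,0.035],0],[[0,0,0],[0,0,0.03],0],[[0,0,0],[0,0,0],0]]'

```text
time: 14.25
ee_pos: [0.6114, -0.243, 0.1124]
tcp_rot: [179.8, -0.4, 177.3]
wrist_force: [-1.0, 0.3, 0.1]
opening: 0.0002
grasp_force: 0.0
```

```bash
python3 - <<'E'
from h import *
print(torig(get_obs()["ee_pos"]),get_obs()["wrist_force"],get_obs()["ee_pos"][2])
E
```

```text
[-0.00647384 -0.16784258] [-1.04685965  0.28516006  0.11693093] 0.11244044159327668
```

Call:
servo_tool --moves '[[[0,0,0],[0.02,0,0],0],[[0,0,0],[0.02,0,0],0],[[0,0,0],[0.02,0,0],0],[[0,0,0],[0.02,0,0],0],[[0,0,0],[0.015,0,0],0],[[0,0,0],[0.01,0,0],0],[[0,0,0],[0.007,0,0],0],[[0,0,0],[0,0,0],0]]'

```text
time: 15.05
ee_pos: [0.5012, -0.2398, 0.1184]
tcp_rot: [-180.0, 0.1, 177.2]
wrist_force: [0.2, 1.0, 0.4]
opening: -0.0
grasp_force: 0.0
```

```bash
python3 - <<'E'
from h import *
print(torig(get_obs()["ee_pos"]),get_obs()["wrist_force"],get_obs()["ee_pos"][2])
for c in ("scene","side"):
    camera(c)
    for d in mark_of("clamp_handle",c)[:1]:
        X=w(c,d["xyz"]); print(d["score"],torig(X),X[2])
E
```

```text
[-0.11677706 -0.16991687] [0.18857998 0.96151635 0.42348788] 0.11835976870074609
0.52 [-0.14346777 -0.1686936 ] 0.12916772147758523
0.28 [-0.00034094 -0.00135507] -0.0013169870828289932
```

Call:
servo_tool --moves '[[[0,0,0],[0.004,0,0],0],[[0,0,0],[0.004,0,0],0],[[0,0,0],[0.003,0,0],0],[[0,0,0],[0,0,0],0]]'

```text
time: 15.65
ee_pos: [0.4945, -0.2402, 0.1192]
tcp_rot: [-179.9, 0.6, 177.3]
wrist_force: [20.0, -1.0, -0.5]
opening: 0.0002
grasp_force: 8.9
```

Call:
servo_tool --moves '[[[0,0,0],[-0.03,0,0],0],[[0,0,0],[0,0,-0.04],0],[[0,0,0],[0,0,-0.045],0],[[0,0,0],[0,0,-0.045],0],[[0,0,0],[0,0,-0.045],0],[[0,0,0],[-0.01,0.04,0],0],[[0,0,0],[-0.02,0.04,0],0],[[0,0,0],[-0.02,0.04,0],0],[[0,0,0],[-0.025,0.04,0],0],[[0,0,0],[-0.025,0.04,0],0],[[0,0,0],[-0.025,0.04,0],0],[[0,0,0],[-0.025,0.04,0],0]]'

```text
time: 16.85
ee_pos: [0.6842, 0.0332, 0.2923]
tcp_rot: [-180.0, -0.0, 177.2]
wrist_force: [0.9, -0.8, 0.7]
opening: 0.0002
grasp_force: 0.0
```

```bash
python3 - <<'E'
from h import *
st(); go(toworld(.07,.146),.25)
for c in ("scene","side","wrist"):
    a,_=camera(c); save("d_"+c,a)
    for n in("clamp_handle","back_tab","bin_floor"):
      for d in mark_of(n,c)[:1]:
        X=w(c,d["xyz"]); print(c,n,round(d["score"],2),torig(X).round(4),X[2].round(3))
E
```

```text
{'time': np.float64(16.85), 'ee_pos': array([0.684, 0.033, 0.292]), 'tcp_rot': array([-179.994,   -0.   ,  177.22 ]), 'wrist_force': array([ 0.897, -0.783,  0.691]), 'opening': np.float64(0.0), 'grasp_force': np.float64(0.0), 'q': array([ 2.78200e+00,  2.87710e+01,  4.66180e+01,  1.07848e+02,
       -6.00000e-03,  5.56200e+00])}
turn [-0.01 -0.    0.  ] shift after turn [-0.017   0.0345  0.0423] shift before [-0.017   0.0345  0.0423] rigpos [0.053  0.1115]
scene clamp_handle 0.61 [-0.1468 -0.1672] 0.124
scene back_tab 0.82 [0.0653 0.1426] 0.216
side clamp_handle 0.43 [-0.1446 -0.167 ] 0.127
side back_tab 0.84 [0.0703 0.1486] 0.215
side bin_floor 0.8 [-0.1206  0.0017] 0.027
wrist back_tab 0.86 [0.069  0.1467] 0.218
wrist bin_floor 0.78 [-0.1195  0.0035] 0.031
```

Call:
servo_tool --moves '[[[0,0,0],[-0.015,0.035,0],0],[[0,0,0],[0,0,0.03],0],[[0,0,0],[0,0,0.03],0],[[0,0,0],[0,0,0.015],0],[[0,0,0],[0,0,0.01],0],[[0,0,0],[0,0,0.008],0],[[0,0,0],[0,0,0.004],0],[[0,0,0],[0,0,0],0]]'

```text
time: 18.25
ee_pos: [0.7003, 0.0655, 0.1961]
tcp_rot: [180.0, 0.1, 177.2]
wrist_force: [1.0, 0.3, 1.4]
opening: -0.0002
grasp_force: 1.3
```

```bash
python3 - <<'E'
from h import *
o=get_obs(); print(torig(o["ee_pos"]),o["ee_pos"],o["wrist_force"])
for c in ("scene","side"):
    camera(c)
    for n in("back_tab","front_tab"):
      for d in mark_of(n,c)[:1]:
        X=w(c,d["xyz"]); print(c,n,round(d["score"],2),torig(X).round(4),X[2].round(3))
E
```

```text
[0.06757288 0.14449816] [0.70032813 0.06546587 0.19612638] [0.99430067 0.32683545 1.36030913]
scene back_tab 0.81 [0.0719 0.1402] 0.193
scene front_tab 0.77 [-0.0589  0.1452] 0.195
side back_tab 0.96 [0.0786 0.1481] 0.196
side front_tab 0.65 [-0.0564  0.1502] 0.193
```

Nearly level; a little more until it meets the stop.

Call:
servo_tool --moves '[[[0,0,0],[0,0,0.003],0],[[0,0,0],[0,0,0.002],0],[[0,0,0],[0,0,0],0]]'

```text
time: 18.85
ee_pos: [0.7003, 0.0655, 0.1959]
tcp_rot: [180.0, 0.3, 177.2]
wrist_force: [-7.4, -2.0, 27.2]
opening: -0.0002
grasp_force: 13.9
```

Call:
servo_tool --moves '[[[0,0,0],[0,0,-0.04],0],[[0,0,0],[0,0.02,-0.03],0],[[0,0,0],[0.025,0.035,0],30],[[0,0,0],[0.025,0.035,0],70],[[0,0,0],[0.03,0.035,0],70],[[0,0,0],[0.03,0.035,0],70],[[0,0,0],[0.03,0.035,0],70],[[0,0,0],[0.03,0.035,0],70],[[0,0,0],[0.03,0.015,0],70],[[0,0,0],[0,0,0],70]]'

```text
time: 19.85
ee_pos: [0.5091, 0.3225, 0.2607]
tcp_rot: [180.0, -0.1, 177.5]
wrist_force: [0.1, -0.4, -0.1]
opening: 0.0595
grasp_force: 0.0
```

```bash
cat > blk.py <<'E'
from h import *
import sys
st(); a,D=camera("wrist"); save(sys.argv[1],a)
c=calibration("wrist"); K=np.array(c["camera_matrix"])
for n in("block1_c","block2_c"):
    for d in cut_out(n,"wrist")[:4]:
        m=d["mask"]; v,u=np.nonzero(m); z=D[v,u]
        P=np.c_[(u-K[0,2])/K[0,0]*z,(v-K[1,2])/K[1,1]*z,z][z>0]; X=(P-c["t"])@np.array(c["R"])
        zt=float(sys.argv[2]) if len(sys.argv)>2 else .033
        t=X[abs(X[:,2]-zt)<.008]
        if len(t)<30: print(n,d["score"],"few",u.mean(),v.mean(),np.median(X[:,2])); continue
        (cx,cy),(A,B),ang=cv2.minAreaRect((t[:,:2]*1000).astype(np.float32))
        if A<B: ang+=90
        col=a[v,u].mean(0).round()
        print(n,round(d["score"],2),"px",u.mean().round(),v.mean().round(),"c",round(cx/1e3,4),round(cy/1e3,4),"size",round(A),round(B),"long axis deg",round(ang%180,1),"z",np.median(t[:,2]).round(3),col)
marks(["block1_c","block2_c"],"wrist",3)
E
python3 blk.py w4
```

```text
{'time': np.float64(19.85), 'ee_pos': array([0.509, 0.322, 0.261]), 'tcp_rot': array([ 1.79987e+02, -7.10000e-02,  1.77457e+02]), 'wrist_force': array([ 0.07 , -0.391, -0.131]), 'opening': np.float64(0.06), 'grasp_force': np.float64(0.0), 'q': array([3.2327e+01, 1.3389e+01, 2.2903e+01, 9.9565e+01, 5.1000e-02,
       3.4870e+01])}
block1_c 0.73 px 126.0 15.0 c 0.3305 0.1808 size 31 33 long axis deg 104.0 z 0.031 [195. 176.  11.]
block1_c 0.55 px 198.0 127.0 c 0.4623 0.2521 size 32 70 long axis deg 174.1 z 0.034 [198. 197. 191.]
block2_c 0.86 px 268.0 86.0 c 0.4184 0.3415 size 69 32 long axis deg 16.7 z 0.034 [207. 206. 200.]
block2_c 0.69 px 413.0 120.0 c 0.4676 0.5251 size 33 70 long axis deg 137.5 z 0.031 [211. 114.   9.]
wrist block1_c 0.65 [0.467 0.25  0.014] [200. 129.]
wrist block2_c 0.85 [0.469 0.519 0.012] [406. 120.]
wrist block2_c 0.57 [0.417 0.34  0.014] [267.  85.]
```

View pics/w4.png

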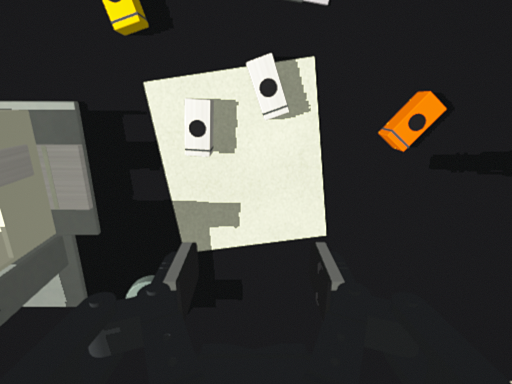

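The picture shows block A at (198,127) and block B at (268,86), now knocked to the pad's edge. Yellow at (126,15) and orange at (413,120) are look-alikes. I take A first.

```bash
python3 - <<'E'
from h import *
go((.463,.252),.009,174.1)
E
```

```text
turn [-0.03 -0.02  3.06] shift after turn [ 0.0428 -0.0723  0.251 ] shift before [ 0.0465 -0.0698  0.2511] rigpos [-0.1317  0.3893]
```

Call:
servo_tool --moves '[[[0,0,3.1],[0.02,-0.035,0],70],[[0,0,0],[0.023,-0.035,0.02],70],[[0,0,0],[0,-0.001,0.045],70],[[0,0,0],[0,0,0.045],70],[[0,0,0],[0,0,0.045],70],[[0,0,0],[0,0,0],70]]'

```text
time: 20.7
ee_pos: [0.4615, 0.2502, 0.0992]
tcp_rot: [-179.7, -0.5, 174.0]
wrist_force: [-0.9, 0.5, 0.6]
opening: 0.0596
grasp_force: 0.0
```

```bash
python3 blk.py w5; python3 - <<'E'
from h import *
go((.463,.252),.009,174.1)
E
```

```text
{'time': np.float64(20.7), 'ee_pos': array([0.462, 0.25 , 0.099]), 'tcp_rot': array([-179.665,   -0.486,  174.021]), 'wrist_force': array([-0.9  ,  0.485,  0.55 ]), 'opening': np.float64(0.06), 'grasp_force': np.float64(0.0), 'q': array([ 2.8458e+01,  1.6230e+00, -8.0380e+00,  8.0929e+01, -2.0000e-03,
        3.4436e+01])}
block1_c 0.75 px 134.0 29.0 c 0.3271 0.1821 size 39 33 long axis deg 13.8 z 0.034 [187. 170.  12.]
block1_c 0.59 px 260.0 202.0 c 0.4622 0.2544 size 32 70 long axis deg 174.0 z 0.038 [195. 194. 187.]
block2_c 0.88 px 373.0 136.0 c 0.4186 0.3436 size 70 32 long axis deg 16.6 z 0.038 [203. 202. 195.]
wrist block1_c 0.9 [0.317 0.175 0.021] [120.   8.]
wrist block1_c 0.88 [0.47  0.253 0.027] [255. 208.]
wrist block2_c 0.88 [0.419 0.349 0.026] [374. 132.]
wrist block2_c 0.69 [0.524 0.313 0.011] [325. 249.]
turn [ 0.13  0.19 -0.  ] shift after turn [ 0.0026 -0.0016  0.0993] shift before [ 0.0029 -0.0018  0.0993] rigpos [-0.1757  0.3209]
```

Call:
servo_tool --moves '[[[0,0,0],[0,0.002,0.03],70],[[0,0,0],[0,0,0.03],70],[[0,0,0],[0,0,0.03],70],[[0,0,0],[0,0,0],70],[[0,0,0],[0,0,0],0],[[0,0,0],[0,0,0],0],[[0,0,0],[0,0,0],0],[[0,0,0],[0,0,0],0],[[0,0,0],[0,0,0],0]]' --force 50

```text
time: 21.85
ee_pos: [0.4659, 0.2556, 0.0183]
tcp_rot: [179.9, 0.2, 174.1]
wrist_force: [-0.4, -0.1, 7.9]
opening: 0.0304
grasp_force: 51.4
```

Call:
servo_tool --moves '[[[0,0,0],[0,0,0],60],[[0,0,0],[0,0,0],60],[[0,0,0],[0,0,0.006],60],[[0,0,0],[0,0,0.004],60],[[0,0,0],[0,0,0],60],[[0,0,0],[0,0,0],60]]'

```text
time: 22.45
ee_pos: [0.4641, 0.2546, 0.0049]
tcp_rot: [-180.0, -0.0, 174.1]
wrist_force: [-0.1, 0.2, -0.7]
opening: 0.0515
grasp_force: 0.0
```

Call:
servo_tool --moves '[[[0,0,0],[0,0,-0.006],60],[[0,0,0],[0,0,0],0],[[0,0,0],[0,0,0],0],[[0,0,0],[0,0,0],0],[[0,0,0],[0,0,0],0],[[0,0,0],[0,0,0],0]]' --force 60

```text
time: 23.05
ee_pos: [0.465, 0.2551, 0.0125]
tcp_rot: [179.9, 0.1, 174.1]
wrist_force: [-0.6, -0.2, 6.3]
opening: 0.0309
grasp_force: 61.2
```

Call:
servo_tool --moves '[[[0,0,0],[0,0,-0.02],0],[[0,0,0],[0,0,-0.03],0],[[0,0,0],[0,0,-0.04],0],[[0,0,0],[0,0,-0.04],0],[[0,0,0],[0,0,-0.04],0],[[0,0,0],[0,0,-0.04],0],[[0,0,-3.2],[0,0,-0.04],0],[[0,0,0],[0,0,0],0]]'

```text
time: 23.85
ee_pos: [0.4654, 0.2553, 0.2669]
tcp_rot: [179.8, 0.4, 177.4]
wrist_force: [0.0, 0.1, -1.8]
opening: 0.0308
grasp_force: 60.2
```

```bash
python3 - <<'E'
from h import *
st(); go(toworld(.02,-.035),.27,177.26)
E
```

```text
{'time': np.float64(23.85), 'ee_pos': array([0.465, 0.255, 0.267]), 'tcp_rot': array([179.767,   0.38 , 177.414]), 'wrist_force': array([ 0.038,  0.081, -1.806]), 'opening': np.float64(0.031), 'grasp_force': np.float64(60.184), 'q': array([2.8750e+01, 2.8240e+00, 1.1799e+01, 9.8530e+01, 1.0000e-03,
       3.1336e+01])}
turn [0.23 0.38 0.15] shift after turn [-0.1962 -0.3579 -0.0031] shift before [-0.1952 -0.3584 -0.0033] rigpos [-0.1762  0.3229]
```

Call:
servo_tool --moves '[[[0,0,0],[-0.02,-0.036,0],0],[[0,0,0],[-0.02,-0.036,0],0],[[0,0,0],[-0.02,-0.036,0],0],[[0,0,0],[-0.02,-0.036,0],0],[[0,0,0],[-0.02,-0.036,0],0],[[0,0,0],[-0.02,-0.036,0],0],[[0,0,0],[-0.02,-0.036,0],0],[[0,0,0],[-0.02,-0.036,0],0],[[0,0,0],[-0.02,-0.036,0],0],[[0,0,0],[-0.016,-0.034,0],0],[[0,0,0],[0,0,0],0],[[0,0,0],[0,0,0],0]]'

```text
time: 25.05
ee_pos: [0.6433, -0.1128, 0.2597]
tcp_rot: [180.0, -0.1, 177.2]
wrist_force: [-0.2, 0.4, -1.9]
opening: 0.0307
grasp_force: 60.2
```

```bash
python3 - <<'E'
from h import *
st(); go(toworld(.02,-.035),.2,177.26)
E
```

```text
{'time': np.float64(25.05), 'ee_pos': array([ 0.643, -0.113,  0.26 ]), 'tcp_rot': array([ 1.79970e+02, -1.32000e-01,  1.77213e+02]), 'wrist_force': array([-0.21 ,  0.38 , -1.934]), 'opening': np.float64(0.031), 'grasp_force': np.float64(60.218), 'q': array([-9.95100e+00,  2.12980e+01,  3.26540e+01,  1.01492e+02,
        1.30000e-02, -7.16400e+00])}
turn [ 0.03 -0.13 -0.05] shift after turn [-0.0009  0.0013  0.0597] shift before [-0.001   0.0013  0.0597] rigpos [ 0.0191 -0.0363]
```

Call:
servo_tool --moves '[[[0,0,0],[0,0,0.025],0],[[0,0,0],[0,0,0.02],0],[[0,0,0],[0,0,0.01],0],[[0,0,0],[0,0,0.004],0],[[0,0,0],[0,0,0],0]]'

```text
time: 25.55
ee_pos: [0.6432, -0.1114, 0.2025]
tcp_rot: [180.0, -0.0, 177.4]
wrist_force: [-0.0, -1.0, -1.0]
opening: 0.0307
grasp_force: 60.2
```

Call:
servo_tool --moves '[[[0,0,0],[0,0,0.002],0],[[0,0,0],[0,0,0.002],0],[[0,0,0],[0,0,0],0]]'

```text
time: 25.85
ee_pos: [0.6435, -0.1121, 0.1986]
tcp_rot: [-180.0, 0.0, 177.3]
wrist_force: [0.2, 0.4, -2.6]
opening: 0.0307
grasp_force: 60.2
```

Call:
servo_tool --moves '[[[0,0,0],[0,0,0.001],0],[[0,0,0],[0,0,0.001],0],[[0,0,0],[0,0,0],25],[[0,0,0],[0,0,0],50],[[0,0,0],[0,0,0],50],[[0,0,0],[0,0,0],50],[[0,0,0],[0,0,-0.03],50],[[0,0,0],[0,0,-0.04],50],[[0,0,0],[0,0,0],50]]'

```text
time: 26.75
ee_pos: [0.6443, -0.1122, 0.2721]
tcp_rot: [-179.9, 0.4, 177.3]
wrist_force: [0.3, 0.2, 0.6]
opening: 0.0426
grasp_force: 0.0
```

```bash
python3 blk.py w6 .218; python3 - <<'E'
from h import *
for d in recognise("block1_c","wrist")[:3]: print(torig(w("wrist",d["xyz"])),w("wrist",d["xyz"]),d["score"])
for c in("scene","side"):
  camera(c); marks(["block1_c","block2_c","front_tab","back_tab"],c,3)
E
```

```text
{'time': np.float64(26.75), 'ee_pos': array([ 0.644, -0.112,  0.272]), 'tcp_rot': array([-179.947,    0.43 ,  177.321]), 'wrist_force': array([0.35 , 0.163, 0.581]), 'opening': np.float64(0.043), 'grasp_force': np.float64(0.0), 'q': array([-9.87900e+00,  2.13340e+01,  3.41210e+01,  1.02353e+02,
        1.00000e-03, -7.20000e+00])}
block1_c 0.75 px 254.0 202.0 c 0.639 -0.1133 size 32 71 long axis deg 177.4 z 0.216 [179. 177. 170.]
block1_c 0.27 few 267.04923454923454 37.61434511434511 0.02931053090425058
wrist block1_c 0.88 [ 0.641 -0.113  0.194] [254. 205.]
wrist block1_c 0.64 [ 0.689 -0.308 -0.006] [125. 194.]
wrist block1_c 0.57 [0.574 0.073 0.193] [513. 104.]
[ 0.01235154 -0.03505293] [ 0.63659202 -0.11124208  0.2119234 ] 0.73
[-0.01332832  0.02531082] [ 0.61382528 -0.04972043  0.18028446] 0.43
scene block1_c 0.85 [ 0.636 -0.114  0.199] [248. 259.]
scene block1_c 0.39 [0.309 0.174 0.017] [230. 183.]
scene block2_c 0.77 [0.461 0.53  0.013] [333. 146.]
scene block2_c 0.66 [0.416 0.34  0.02 ] [289. 168.]
scene block2_c 0.58 [ 0.625 -0.08   0.184] [255. 251.]
scene front_tab 0.94 [0.571 0.07  0.196] [276. 199.]
scene front_tab 0.61 [ 0.506 -0.071  0.033] [224. 262.]
scene back_tab 0.68 [0.708 0.064 0.197] [321. 226.]
side block1_c 0.68 [0.312 0.177 0.015] [300. 266.]
side block1_c 0.52 [ 0.64  -0.113  0.199] [273. 122.]
side block2_c 0.73 [0.294 0.495 0.01 ] [219. 355.]
side block2_c 0.66 [0.417 0.346 0.014] [225. 285.]
side block2_c 0.6 [0.462 0.532 0.012] [156. 324.]
side front_tab 0.76 [0.579 0.076 0.192] [247. 157.]
side back_tab 0.88 [0.716 0.069 0.196] [214. 138.]
```

```bash
python3 - <<'E'
from h import *
go((.418,.342),.27)
E
```

```text
turn [0. 0. 0.] shift after turn [ 0.2463  0.443  -0.0037] shift before [ 0.2463  0.443  -0.0037] rigpos [ 0.0191 -0.0355]
```

Call:
servo_tool --moves '[[[0,0,0],[0.022,0.036,0],50],[[0,0,0],[0.022,0.036,0],60],[[0,0,0],[0.022,0.036,0],60],[[0,0,0],[0.02,0.037,0],60],[[0,0,0],[0.02,0.037,0],60],[[0,0,0],[0.02,0.037,0],60],[[0,0,0],[0.02,0.037,0],60],[[0,0,0],[0.02,0.037,0],60],[[0,0,0],[0.02,0.037,0],60],[[0,0,0],[0.02,0.037,0],60],[[0,0,0],[0.02,0.037,0],60],[[0,0,0],[0.02,0.037,0],60]]'

```text
time: 28.75
ee_pos: [0.4173, 0.3414, 0.2666]
tcp_rot: [180.0, 0.0, 177.3]
wrist_force: [0.4, -0.0, 0.9]
opening: 0.051
grasp_force: 0.0
```

Call:
servo_tool --moves '[[[0,0,-6.4],[0,0,0.02],60],[[0,0,-6.4],[0,0,0.04],60],[[0,0,-6.4],[0,0,0.04],60],[[0,0,0],[0,0,0.04],60],[[0,0,0],[0,0,0.02],60],[[0,0,0],[0,0,0],60]]'

```text
time: 29.35
ee_pos: [0.4168, 0.3389, 0.1033]
tcp_rot: [-179.9, -0.3, -163.5]
wrist_force: [-0.3, -0.9, -0.6]
opening: 0.0509
grasp_force: 0.0
```

```bash
python3 blk.py w7 .036; python3 - <<'E'
from h import *
go((.418,.3425),.012,196.6)
E
```

```text
{'time': np.float64(29.35), 'ee_pos': array([0.417, 0.339, 0.103]), 'tcp_rot': array([-179.888,   -0.271, -163.474]), 'wrist_force': array([-0.331, -0.935, -0.614]), 'opening': np.float64(0.051), 'grasp_force': np.float64(0.0), 'q': array([ 3.9111e+01,  2.9260e+00, -6.2400e+00,  8.1127e+01,  1.0000e-03,
        2.2584e+01])}
block1_c 0.97 px 75.0 26.0 c 0.33 0.1827 size 30 34 long axis deg 104.6 z 0.033 [186. 170.  12.]
block2_c 0.95 px 444.0 295.0 c 0.4587 0.5346 size 35 48 long axis deg 137.4 z 0.034 [155.  78.   6.]
block2_c 0.81 px 477.0 102.0 c 0.2944 0.4789 size 32 45 long axis deg 94.5 z 0.033 [196.  27.  21.]
wrist block2_c 0.72 [0.297 0.491 0.021] [490. 109.]
wrist block2_c 0.57 [0.42  0.343 0.025] [257. 204.]
wrist block2_c 0.57 [0.468 0.524 0.018] [424. 297.]
turn [ 0.06  0.15 -0.08] shift after turn [0.0004 0.0021 0.0963] shift before [0.0007 0.002  0.0963] rigpos [-0.2266  0.4058]
```

Call:
servo_tool --moves '[[[0,0,0],[0,0.002,0.03],60],[[0,0,0],[0,0,0.03],60],[[0,0,0],[0,0,0.025],60],[[0,0,0],[0,0,0.008],60],[[0,0,0],[0,0,0],60],[[0,0,0],[0,0,0],60]]'

```text
time: 30.2
ee_pos: [0.4185, 0.3425, 0.0151]
tcp_rot: [180.0, 0.1, -163.5]
wrist_force: [0.3, -0.2, 0.4]
opening: 0.0512
grasp_force: 0.0
```

Call:
servo_tool --moves '[[[0,0,0],[0,0,0.004],60],[[0,0,0],[0,0,0],0],[[0,0,0],[0,0,0],0],[[0,0,0],[0,0,0],0],[[0,0,0],[0,0,0],0],[[0,0,0],[0,0,0],0],[[0,0,0],[0,0,-0.02],0],[[0,0,0],[0,0,-0.03],0],[[0,0,0],[0,0,-0.05],0],[[0,0,0],[0,0,0],0]]' --force 60

```text
time: 31.2
ee_pos: [0.4197, 0.3436, 0.1158]
tcp_rot: [179.8, 0.5, -163.5]
wrist_force: [0.8, 0.6, -2.6]
opening: 0.0311
grasp_force: 60.3
```

Call:
servo_tool --moves '[[[0,0,0],[0,0,-0.04],0],[[0,0,0],[0,0,-0.04],0],[[0,0,6.4],[0,0,-0.04],0],[[0,0,6.4],[0,0,-0.03],0],[[0,0,6.4],[0,0,0],0],[[0,0,0],[0,0,0],0]]'

```text
time: 31.8
ee_pos: [0.4179, 0.3421, 0.2594]
tcp_rot: [180.0, 0.0, 177.2]
wrist_force: [-0.3, 0.7, -2.2]
opening: 0.0311
grasp_force: 60.4
```

```bash
python3 - <<'E'
from h import *
st(); go(toworld(.02,.035),.27,177.26)
E
```

```text
{'time': np.float64(31.8), 'ee_pos': array([0.418, 0.342, 0.259]), 'tcp_rot': array([1.79976e+02, 2.80000e-02, 1.77229e+02]), 'wrist_force': array([-0.341,  0.689, -2.183]), 'opening': np.float64(0.031), 'grasp_force': np.float64(60.356), 'q': array([ 3.9302e+01,  4.2980e+00,  1.2507e+01,  9.8172e+01, -1.0000e-03,
        4.2073e+01])}
turn [ 0.02  0.03 -0.03] shift after turn [-0.2477 -0.3723 -0.0106] shift before [-0.2479 -0.3722 -0.0106] rigpos [-0.2277  0.4073]
```

Call:
servo_tool --moves '[[[0,0,0],[-0.02,-0.034,-0.005],0],[[0,0,0],[-0.023,-0.034,-0.005],0],[[0,0,0],[-0.023,-0.034,0],0],[[0,0,0],[-0.023,-0.034,0],0],[[0,0,0],[-0.023,-0.034,0],0],[[0,0,0],[-0.023,-0.034,0],0],[[0,0,0],[-0.023,-0.034,0],0],[[0,0,0],[-0.023,-0.034,0],0],[[0,0,0],[-0.023,-0.034,0],0],[[0,0,0],[-0.023,-0.034,0],0],[[0,0,0],[-0.021,-0.032,0],0],[[0,0,0],[0,0,0],0]]'

```text
time: 33.0
ee_pos: [0.6492, -0.0453, 0.2657]
tcp_rot: [-179.9, -0.2, 177.3]
wrist_force: [-0.1, 0.0, -2.1]
opening: 0.031
grasp_force: 60.3
```

```bash
python3 - <<'E'
from h import *
st(); go(toworld(.02,.035),.198,177.26)
camera("scene"); marks(["block1_c","block2_c"],"scene",3)
E
```

```text
{'time': np.float64(33.0), 'ee_pos': array([ 0.649, -0.045,  0.266]), 'tcp_rot': array([-179.947,   -0.235,  177.3  ]), 'wrist_force': array([-0.09 ,  0.047, -2.094]), 'opening': np.float64(0.031), 'grasp_force': np.float64(60.323), 'q': array([-3.96700e+00,  2.13210e+01,  3.33760e+01,  1.02289e+02,
       -5.80000e-02, -1.26700e+00])}
turn [-0.05 -0.23  0.04] shift after turn [0.0018 0.0036 0.0677] shift before [0.0015 0.0037 0.0677] rigpos [0.0218 0.0314]
scene block1_c 0.93 [ 0.635 -0.113  0.203] [248. 258.]
scene block1_c 0.88 [0.311 0.175 0.015] [231. 183.]
scene block1_c 0.29 [0.731 0.15  0.   ] [340. 258.]
scene block2_c 0.79 [0.461 0.527 0.016] [332. 145.]
scene block2_c 0.65 [ 0.647 -0.045  0.273] [271. 221.]
```

Call:
servo_tool --moves '[[[0,0,0],[0.001,0.003,0.025],0],[[0,0,0],[0,0,0.025],0],[[0,0,0],[0,0,0.01],0],[[0,0,0],[0,0,0.004],0],[[0,0,0],[0,0,0.002],0],[[0,0,0],[0,0,0],0]]'

```text
time: 33.75
ee_pos: [0.6474, -0.038, 0.2043]
tcp_rot: [180.0, 0.1, 177.4]
wrist_force: [0.1, 0.6, -2.2]
opening: 0.0307
grasp_force: 60.4
```

Call:
servo_tool --moves '[[[0,0,0],[0,0,0.004],0],[[0,0,0],[0,0,0.002],0],[[0,0,0],[0,0,0],0]]'

```text
time: 34.05
ee_pos: [0.6471, -0.0383, 0.1971]
tcp_rot: [-180.0, -0.0, 177.3]
wrist_force: [0.7, -0.2, -2.7]
opening: 0.0308
grasp_force: 60.4
```

Call:
servo_tool --moves '[[[0,0,0],[0,0,0.001],0],[[0,0,0],[0,0,0],25],[[0,0,0],[0,0,0],50],[[0,0,0],[0,0,0],50],[[0,0,0],[0,0,0],50],[[0,0,0],[0,0,-0.03],50],[[0,0,0],[0,0,-0.04],30],[[0,0,0],[0,0,0],0],[[0,0,0],[0.027,0.037,0],0],[[0,0,0],[0.027,0.037,0],0],[[0,0,0],[0.025,0.035,0],0],[[0,0,0],[0,0,0],0]]'

```text
time: 35.25
ee_pos: [0.5712, 0.0777, 0.2674]
tcp_rot: [179.9, 0.1, 177.5]
wrist_force: [-0.3, 0.1, -0.3]
opening: 0.0002
grasp_force: 0.0
```

```bash
python3 - <<'E'
from h import *
st(); go(toworld(-.055,.146),.2)
for c in("scene","side","wrist"):
  a,_=camera(c); save("e_"+c,a)
  for n in("block1_c","block2_c","front_tab","back_tab","bin_floor","clamp_handle"):
    for d in mark_of(n,c)[:3]:
      X=w(c,d["xyz"]); print(c,n,round(d["score"],2),X.round(3),"rig",torig(X).round(3))
a=cv2.imread("pics/e_scene.png")[190:340,100:340]; cv2.imwrite("pics/e.png",cv2.resize(a,None,fx=3,fy=3,interpolation=cv2.INTER_CUBIC))
E
```

```text
{'time': np.float64(35.25), 'ee_pos': array([0.571, 0.078, 0.267]), 'tcp_rot': array([1.79935e+02, 5.70000e-02, 1.77538e+02]), 'wrist_force': array([-0.259,  0.109, -0.256]), 'opening': np.float64(0.0), 'grasp_force': np.float64(0.0), 'q': array([7.7240e+00, 9.6700e+00, 1.9321e+01, 9.9584e+01, 5.4000e-02,
       1.0186e+01])}
turn [0.07 0.06 0.  ] shift after turn [-0.007  -0.0046  0.0674] shift before [-0.0069 -0.0047  0.0674] rigpos [-0.062   0.1506]
scene block1_c 0.78 [0.311 0.175 0.013] rig [-0.327  0.235]
scene block1_c 0.72 [ 0.637 -0.114  0.202] rig [ 0.013 -0.038]
scene block1_c 0.7 [ 0.688 -0.315 -0.003] rig [ 0.073 -0.236]
scene block2_c 0.76 [ 0.644 -0.038  0.201] rig [0.016 0.039]
scene block2_c 0.64 [0.462 0.529 0.013] rig [-0.193  0.596]
scene front_tab 0.78 [0.574 0.069 0.195] rig [-0.058  0.142]
scene front_tab 0.7 [ 0.729  0.15  -0.001] rig [0.092 0.23 ]
scene back_tab 0.77 [0.704 0.064 0.194] rig [0.071 0.143]
scene bin_floor 0.79 [ 0.51  -0.072  0.033] rig [-0.116 -0.002]
scene bin_floor 0.29 [ 0.685 -0.315 -0.004] rig [ 0.071 -0.236]
scene clamp_handle 0.68 [ 0.4
[... 547 characters left out ...]
9 0.193] rig [0.076 0.148]
side bin_floor 0.9 [ 0.506 -0.069  0.026] rig [-0.12   0.001]
side bin_floor 0.28 [0.735 0.155 0.   ] rig [0.098 0.236]
side clamp_handle 0.53 [ 0.472 -0.237  0.125] rig [-0.146 -0.169]
wrist block1_c 0.63 [ 0.642 -0.113  0.203] rig [ 0.018 -0.037]
wrist block2_c 0.64 [ 0.646 -0.039  0.205] rig [0.019 0.037]
wrist block2_c 0.64 [ 0.642 -0.113  0.2  ] rig [ 0.018 -0.037]
wrist block2_c 0.16 [0.706 0.066 0.194] rig [0.073 0.145]
wrist front_tab 0.73 [0.576 0.073 0.197] rig [-0.057  0.146]
wrist back_tab 0.92 [0.709 0.068 0.197] rig [0.076 0.147]
wrist back_tab 0.68 [0.488 0.036 0.125] rig [-0.143  0.105]
wrist bin_floor 0.69 [ 0.508 -0.068  0.031] rig [-0.118  0.002]
```

View pics/e.png

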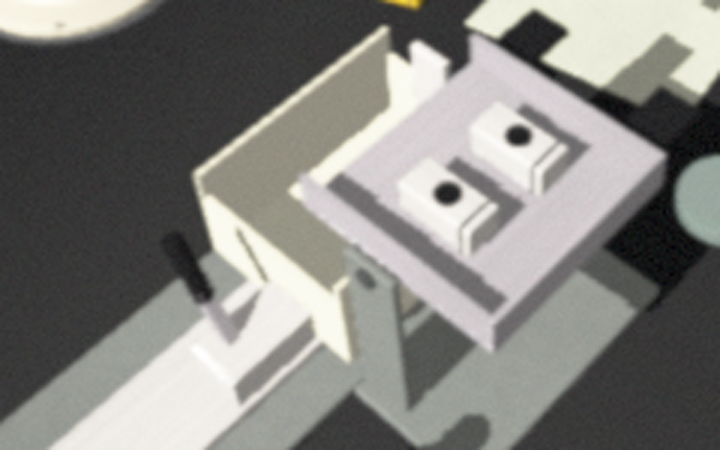

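Both blocks are in the level tray (crop (520,135) and (448,193)), the lever leans to the robot, and the bin is under the outlet. Now I tip the tray.

Call:
servo_tool --moves '[[[0,0,0],[0,0,0.03],0],[[0,0,0],[0,0,0.03],0],[[0,0,0],[0,0,0.01],0],[[0,0,0],[0,0,0.007],0],[[0,0,0],[0,0,0.007],0],[[0,0,0],[0,0,0.007],0],[[0,0,0],[0,0,0.007],0],[[0,0,0],[0,0,0.007],0],[[0,0,0],[0,0,0.006],0],[[0,0,0],[0,0,0.004],0],[[0,0,0],[0,0,0],0]]'

```text
time: 37.4
ee_pos: [0.5737, 0.0744, 0.1525]
tcp_rot: [180.0, 0.1, 177.3]
wrist_force: [0.2, 0.4, 2.0]
opening: -0.0001
grasp_force: 0.7
```

```bash
cat > chk.py <<'E'
from h import *
import sys
st(); print(torig(get_obs()["ee_pos"]))
for c in("scene","side"):
  a,_=camera(c); save(sys.argv[1]+c,a)
  for n in("block1_c","block2_c","front_tab","back_tab","bin_floor","clamp_handle"):
    for d in mark_of(n,c)[:3]:
      X=w(c,d["xyz"]); r=torig(X)
      if abs(r[1])<.2: print(c,n,round(d["score"],2),"rig",r.round(3),X[2].round(3))
a=cv2.imread(f"pics/{sys.argv[1]}scene.png")[190:340,100:340]; cv2.imwrite(f"pics/{sys.argv[1]}.png",cv2.resize(a,None,fx=3,fy=3,interpolation=cv2.INTER_CUBIC))
E
python3 chk.py f
```

```text
{'time': np.float64(37.4), 'ee_pos': array([0.574, 0.074, 0.153]), 'tcp_rot': array([1.79984e+02, 8.20000e-02, 1.77322e+02]), 'wrist_force': array([0.176, 0.45 , 2.05 ]), 'opening': np.float64(-0.0), 'grasp_force': np.float64(0.671), 'q': array([7.3890e+00, 7.9130e+00, 4.5620e+00, 8.6565e+01, 1.0000e-03,
       1.0067e+01])}
[-0.05935423  0.14737586]
scene block1_c 0.86 rig [-0.099 -0.037] 0.118
scene block2_c 0.69 rig [-0.097  0.037] 0.119
scene front_tab 0.8 rig [-0.057  0.143] 0.155
scene back_tab 0.59 rig [0.046 0.143] 0.24
scene bin_floor 0.84 rig [-0.119 -0.002] 0.033
scene clamp_handle 0.71 rig [-0.146 -0.169] 0.127
side block2_c 0.49 rig [-0.167  0.041] 0.065
side front_tab 0.9 rig [-0.052  0.148] 0.149
side back_tab 0.7 rig [0.049 0.146] 0.238
side bin_floor 0.97 rig [-0.122  0.001] 0.028
side clamp_handle 0.56 rig [-0.145 -0.166] 0.125
```

Call:
servo_tool --moves '[[[0,0,0],[0,0,0.003],0],[[0,0,0],[0,0,0],0],[[0,0,0],[0,0,0],0],[[0,0,0],[0,0,0],0],[[0,0,0],[0,0,0],0]]'

```text
time: 38.6
ee_pos: [0.5736, 0.0744, 0.1492]
tcp_rot: [180.0, 0.1, 177.3]
wrist_force: [-0.0, -0.7, 5.8]
opening: 0.0002
grasp_force: 2.3
```

```bash
python3 chk.py g
```

```text
{'time': np.float64(38.6), 'ee_pos': array([0.574, 0.074, 0.149]), 'tcp_rot': array([1.79988e+02, 5.50000e-02, 1.77324e+02]), 'wrist_force': array([-0.041, -0.657,  5.835]), 'opening': np.float64(0.0), 'grasp_force': np.float64(2.252), 'q': array([7.3890e+00, 7.9260e+00, 4.2070e+00, 8.6225e+01, 3.0000e-03,
       1.0065e+01])}
[-0.05944651  0.14736176]
scene block1_c 0.63 rig [-0.17  -0.036] 0.066
scene block2_c 0.79 rig [-0.17   0.038] 0.068
scene front_tab 0.58 rig [-0.056  0.142] 0.15
scene back_tab 0.78 rig [0.041 0.143] 0.242
scene bin_floor 0.9 rig [-0.117 -0.001] 0.031
scene clamp_handle 0.52 rig [-0.143 -0.169] 0.127
side block2_c 0.46 rig [-0.165  0.04 ] 0.066
side front_tab 0.69 rig [-0.051  0.148] 0.148
side bin_floor 0.64 rig [-0.122 -0.001] 0.03
side clamp_handle 0.67 rig [-0.15  -0.169] 0.125
```

View pics/g.png

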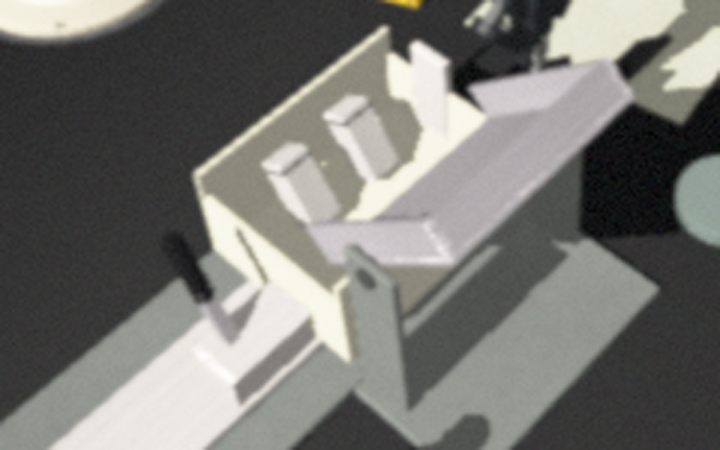

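Both blocks stand in the bin, leaning on its near wall (crop (300,185) and (365,140)). Now I level the tray.

Call:
servo_tool --moves '[[[0,0,0],[0,0,-0.04],0],[[0,0,0],[0,0,-0.045],0],[[0,0,0],[0,0,-0.05],0],[[0,0,0],[-0.035,0,0],0],[[0,0,0],[-0.035,0,0],0],[[0,0,0],[-0.034,0,0],0],[[0,0,0],[0,0,0],0],[[0,0,0],[0,0,0],0]]'

```text
time: 40.1
ee_pos: [0.6776, 0.0694, 0.2814]
tcp_rot: [-180.0, -0.2, 177.3]
wrist_force: [0.4, 0.5, 0.1]
opening: -0.0001
grasp_force: 0.0
```

```bash
python3 - <<'E'
from h import *
go(toworld(.045,.146),.262)
E
```

```text
turn [-0.02 -0.18  0.  ] shift after turn [-0.0003 -0.0013  0.0194] shift before [-0.0004 -0.0013  0.0194] rigpos [0.0447 0.1473]
```

Call:
servo_tool --moves '[[[0,0,0],[0,0,0.015],0],[[0,0,0],[0,0,0.01],0],[[0,0,0],[-0.004,0,0.01],0],[[0,0,0],[-0.004,0,0.01],0],[[0,0,0],[-0.004,0,0.01],0],[[0,0,0],[-0.004,0,0.01],0],[[0,0,0],[-0.004,0,0.01],0],[[0,0,0],[-0.003,0,0.006],0],[[0,0,0],[0,0,0.003],0],[[0,0,0],[0,0,0],0]]'

```text
time: 41.1
ee_pos: [0.7001, 0.0684, 0.2001]
tcp_rot: [180.0, 0.1, 177.3]
wrist_force: [1.1, 0.6, 1.6]
opening: 0.0002
grasp_force: 0.6
```

Call:
servo_tool --moves '[[[0,0,0],[0,0,0.003],0],[[0,0,0],[0,0,0.003],0],[[0,0,0],[0,0,0.002],0],[[0,0,0],[0,0,0],0]]'

```text
time: 41.5
ee_pos: [0.7007, 0.0684, 0.1959]
tcp_rot: [180.0, 0.4, 177.3]
wrist_force: [-0.9, 0.2, 22.2]
opening: 0.0001
grasp_force: 10.5
```

At the level stop (same height as before). Retreat and check.

Call:
servo_tool --moves '[[[0,0,0],[0,0,-0.03],0],[[0,0,0],[0,0,-0.05],0],[[0,0,0],[0,0.04,-0.02],0],[[0,0,0],[0.02,0.04,0],0],[[0,0,0],[0.02,0.04,0],0],[[0,0,0],[0.02,0.04,0],0],[[0,0,0],[0,0,0],0],[[0,0,0],[0,0,0],0]]'

```text
time: 42.3
ee_pos: [0.6469, 0.2321, 0.2913]
tcp_rot: [-180.0, -0.0, 177.4]
wrist_force: [-0.6, -1.3, 0.9]
opening: 0.0003
grasp_force: 0.0
```

```bash
python3 chk.py k; python3 -c "
from h import *
camera('side'); marks(['bottle','dish','scalpel'],'side',1); camera('scene'); marks(['bottle','dish','scalpel'],'scene',1)"
```

```text
{'time': np.float64(42.3), 'ee_pos': array([0.647, 0.232, 0.291]), 'tcp_rot': array([-1.79974e+02, -3.90000e-02,  1.77449e+02]), 'wrist_force': array([-0.567, -1.266,  0.911]), 'opening': np.float64(0.0), 'grasp_force': np.float64(0.0), 'q': array([ 1.97390e+01,  2.92120e+01,  4.71280e+01,  1.07962e+02,
       -9.00000e-03,  2.22900e+01])}
[0.00619986 0.30834296]
scene block1_c 0.82 rig [-0.169 -0.035] 0.069
scene block2_c 0.75 rig [-0.169  0.037] 0.067
scene front_tab 0.81 rig [-0.058  0.143] 0.194
scene back_tab 0.75 rig [0.07  0.144] 0.193
scene bin_floor 0.61 rig [-0.12  -0.001] 0.034
scene clamp_handle 0.86 rig [-0.147 -0.166] 0.129
scene clamp_handle 0.58 rig [-0.061  0.147] 0.195
side block2_c 0.4 rig [-0.164  0.039] 0.066
side front_tab 0.89 rig [-0.053  0.148] 0.193
side back_tab 0.88 rig [0.078 0.15 ] 0.194
side bin_floor 0.87 rig [-0.118  0.   ] 0.026
side clamp_handle 0.49 rig [-0.148 -0.166] 0.128
side bottle 0.67 [ 0.688 -0.31  -0.   ] [297. 144.]
side dish 0.79 [ 0.736  0.155 -0.   ] [194. 201.]
side scalpel 0.62 [0.307 0.322 0.001] [265. 305.]
scene bottle 0.69 [ 0.686 -0.314 -0.004] [211. 383.]
scene scalpel 0.43 [ 0.303  0.321 -0.002] [259. 162.]
```

View pics/kscene.png

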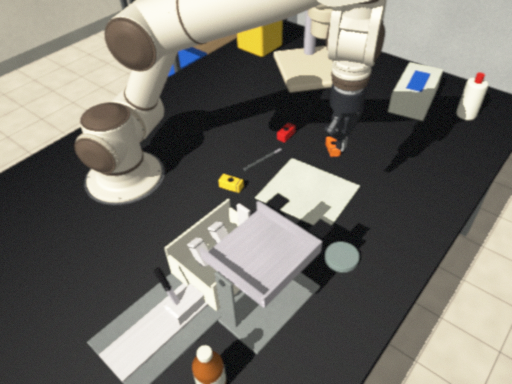

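The final picture shows the tray level and empty, both blocks in the bin at (198,250) and (217,232), the lever locked, the pad empty and nothing else disturbed.

```bash
python3 -c "
from workcell import job_done
print(job_done())"
```

```text
the job is handed in; nothing more can be done
None
```

The job is handed in: both blocks that were present are in the bin, the tray is level and the carriage is clamped at the mark; in the last pictures the bottle, dish and scalpel had not moved.

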